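Hang the parts basket on the tall hook stand

ROBOT

A 6-joint arm with a two-finger parallel gripper is mounted at the origin on the work surface. World frame = base frame: x ahead of the robot, y to its left, z up, the work surface at z = 0. Lengths are in m, angles in rad, forces in N, time in s.
With the tool pointing down it reaches from about 0.25 to 0.8 m from the base axis. Payload 8.5 kg.
Tool frame: the origin (TCP) lies on the centre line of the jaws, within the pads' length; the fingertips stand 25 mm ahead of it and the grasp point (between the pads) lies 6 mm ahead of it (ctrl.tip_extent is the distance from the TCP to the fingertips, in m); z points along the fingers, y is the line along which they close (so a half turn about z gives the same grasp; the last joint's range is limited). The gripper opens to 85 mm and grips with 20 to 120 N. Pads are 22 mm wide; open, the fingers measure 114 mm over their backs; the gripper's body (76 mm by 85 mm) begins 54 mm behind the grasp point. The pads swing forward as they close: fully open they stand 13 mm farther back than shut.
Start: joints at [0, 0.238, -0.013, 1.319, 0, 1.571], TCP at [0.525, -0, 0.256] pointing down, gripper open.
Joint ranges: [-2.66, 2.66], [-1.03, 1.9], [-1.14, 1.46], [-1.82, 2.27], [-1.45, 1.34], [-3.14, 3.14]. Speed limits (rad/s): [2.22, 2.22, 2.79, 3.14, 3.14, 3.14].

INTERFACE

Orientations are given as a unit quaternion [w, x, y, z].
In Python, from cell import ctrl gives the robot as it stands. The module is installed in compiled form; this text tells all that it offers.
- The arm moves only by the tool apply_moves, never from a script. Its argument "moves" is a list of rows, each an object of numbers: "x", "y", "z": the shift along the world's x, y, z in mm; "wx", "wy", "wz": the turn, a rotation vector about the world's x, y, z in degrees; "hand": the finger opening in mm, from 0 to 85.4. In form: [{"x": .., "y": .., "z": .., "wx": .., "wy": .., "wz": .., "hand": ..}, ...]. A call has 1 to 12 rows; each row shifts and turns the commanded pose from where the row before left it; what a row does not reach is not made up. A row lasts 1/10 s, in which the tool goes at most 50 mm and 8.59 degrees, less where a joint would pass 70% of its speed; a pose out of reach is approached as far as the arm can. A call with a gripper value outside its range is refused whole. The fingers move at their own pace and stop on an object; the grip force is fixed at half the most. Time passes only in rows, so rows that do not move let the fingers close. It gives the time, the measured TCP pose, the force, the opening and the grip force at its end, in the units of the state.
- ctrl.state(): the state, without advancing time (a new reading comes with each control period).
- ctrl.snapshot(name): name is "scene" or "side" or "wrist"; returns a dict with "img" (384x512x3 uint8, blue, green, red), "depth" (384x512 float32, m along the optical axis (not along the pixel's ray), 0 where there is no reading), "vfov" (degrees; the focal length in pixels is half the picture's height over the tangent of half this angle, whatever the lens; pixels are square), "cx", "cy" (the principal point, pixels), "origin" and "attitude" of the camera in the world. Camera axes: x right, y up, looking along -z (the intrinsics and any distortion apply to the point x, -y, -z); pixel columns grow to the right and rows downward; lengths in m; the calibration is good to about 2 mm. A picture is of the moment at which its call begins.
- ctrl.hand_in(): hands the job in; it is judged then, once.
The state is a dict: "time": time; "q": joint angles; "joint_velocities": joint speeds; "joint_torque": joint torques, N m; "ee_pos": TCP position; "tool_rot": TCP orientation; "force": force on the tool from outside, world axes, zero at the start; "ft_torque": the same for the moment, N m; "width": finger opening in m; "finger_force": force on a finger pad.
Only numpy, scipy, OpenCV 4.12 (cv2) and the standard library are available. Lean on these libraries where they do the work, as an engineer would, in place of code of your own. Each camera call takes 0.05 s, during which the arm holds its last target. There are 200 camera calls.

TASK

The steel parts basket has been left lying on its side on the bench. Stand it upright on the bench and let go of it; then take it again by its handle and hang it by the handle's top bar over the prong of the taller hook stand, so that it hangs still and level, clear of the bench. Leave everything else on the bench where it is.

Things in the scene. Friction and masses are not known exactly. Their poses are not given: they have to be found in the camera images.
- basket: Steel parts basket, about 0.35 kg: open box 64 mm (its x) by 120 mm (its y) by 60 mm high (its z, towards the mouth), origin at the centre of its underside. Rigid handle over the mouth (see handle_mid), total height 145 mm. Starts lying on its -x side, mouth and handle pointing sideways, handle level, 32 mm above the bench. Centre of mass about 45 mm above the underside.
- handle_mid (a point): Middle of the handle's top bar, on its centre line, 140 mm above the basket's underside; same axes as the basket. The handle is fixed, of 10 mm square bar, in the plane x = 0: two legs along z at y = -55 and +55 mm, joined by this straight bar along y. Clear opening under the bar 75 mm high, 100 mm wide.
- tall_stand: The taller of two dark steel hook stands, fixed. Origin on the bench at its axis, z up. Base disc 100 mm across, 12 mm high; post 16 mm thick, 220 mm high. A prong of flat bar, 20 mm wide and 8 mm thick, runs level from the post along the stand's own -x, its top face at z = 200 mm, to x = -95 mm; there it turns straight up: a 6 mm thick lip (x = -95 to -101 mm) as wide, up to z = 222 mm.
- prong_mid (a point): Where a handle should rest: the middle of the tall stand's prong, on its top face, 55 mm out from the post axis. Same axes as the stand (prong along x, lip towards -x). A handle bar resting on the prong has its centre line 5 mm above this.
- short_stand: The shorter hook stand, 130 mm high with a prong at 110 mm that already carries a ring; fixed, same base disc, prong 55 mm long along its own -x. The two stands may stand either way round. Not to be used.
- spray_a: Bystander: upright spray can, 54 mm across, 160 mm high, origin at its underside.
- spray_b: Bystander: a second such can.
- jar: Bystander: glass jar, 60 mm across, 70 mm high, origin at its underside.
- wrench: Bystander: wrench lying flat along its x.
- screwdriver: Bystander: screwdriver lying along its x.
- bearing: Bystander: bearing ring lying flat, 60 mm across, 16 mm high.
- tape: Bystander: black roll lying flat, 64 mm across, 24 mm high.
There are look-alikes about, which are no part of the job. What is shaped like the basket but blue or pink is not meant.

How it is judged:
By the outcome, as a careful person would: the job done as asked, in the order asked, and still so for the second after the job is handed in, with the robot touching nothing.
It also fails if it takes over 54 s, if anything falls off the work surface, if the arm or the gripper's body presses on something with over 40 N, if the wrist force passes 120 N, or if a joint passes its speed limit or range.

## Working session

There is one attempt and no reset: what is moved stays moved. The work goes in short steps, Python scripts to look and compute and a tool call to move; the robot and the scene stay as the last step left them, time stands still between calls to the robot, and variables do not carry over. Pictures are saved under pics/ and viewed, at most 10 in all, crops included, and the job is handed in when it is done.

Besides the shell and the picture viewer there is one more tool, called after ">>>" as name(argument=value, ...) on one line, values as JSON. apply_moves: Moves the arm, as the interface text tells. Its arguments: {"type":"object","properties":{"moves":{"type":"array"}},"required":["moves"]}

```bash
mkdir -p pics
cat > h.py <<'E'
import numpy as np, cv2
from scipy.spatial.transform import Rotation as R
from cell import ctrl
def quat(q): return R.from_quat([q[1],q[2],q[3],q[0]])
def cam(name):
    s=ctrl.snapshot(name); return s
def cloud(s):
    d=s["depth"]; H,W=d.shape; f=H/2/np.tan(np.radians(s["vfov"])/2)
    v,u=np.mgrid[:H,:W]
    P=np.stack([(u-s["cx"])/f*d,-(v-s["cy"])/f*d,-d],-1)
    a=np.array(s["attitude"]); Rm=quat(a).as_matrix() if a.size==4 else a.reshape(3,3)
    W_=P@Rm.T+np.array(s["origin"]); W_[d<=0]=np.nan
    return W_
E
python3 - <<'E'
from h import *
import pickle
for n in ("scene","side"):
    s=cam(n); print(n,{k:s[k] for k in s if k not in("img","depth")}); cv2.imwrite(f"pics/{n}0.png",s["img"]); pickle.dump(s,open(n+".pkl","wb"))
print(ctrl.state())
E
```

```text
scene {'vfov': 56.79165099694778, 'cx': 253.3831438432543, 'cy': 195.38585041372295, 'origin': array([1.09078506, 0.07641257, 1.03447811]), 'attitude': array([0.64065458, 0.1881802 , 0.20869653, 0.71455978])}
side {'vfov': 53.54185816905031, 'cx': 259.5645018251473, 'cy': 194.4094812124254, 'origin': array([-0.04636226,  0.87855742,  0.82807295]), 'attitude': array([-0.25332606, -0.12754715,  0.44517468,  0.84933924])}
{'time': 0.1, 'q': array([ 2.69913197e-07,  2.38727564e-01, -1.41302723e-02,  1.31921731e+00,
        8.50254122e-06,  1.57083085e+00]), 'joint_velocities': array([-0.00070108, -0.00043852, -0.00024285,  0.00096319, -0.00051708,
        0.00067741]), 'joint_torque': array([-1.94144020e-03, -5.39726973e+01,  3.46997201e+01,  1.33770503e-02,
       -6.54985024e-05, -4.83787790e-05]), 'ee_pos': array([5.24670981e-01, 2.53763174e-06, 2.55753793e-01]), 'tool_rot': array([-4.55130687e-04,  7.07118747e-01,  7.07094526e-01, -4.49134213e-04]), 'force': array([-0.0680764 ,  0.93424578, -0.24772978]), 'ft_torque': array([ 0.01979482, -0.07216987,  0.03985853]), 'finger_force': 0.0, 'width': 0.08561227932555933}
```

View pics/scene0.png

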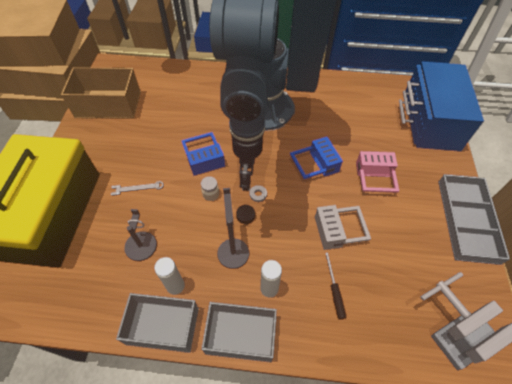

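View pics/side0.png

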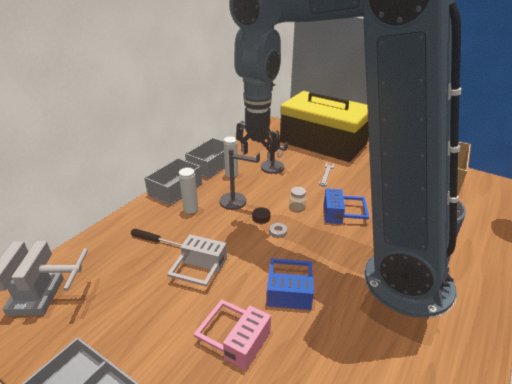

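The scene picture shows four basket-shaped things: blue (205,152), blue (318,158), pink (378,172) and grey steel (342,225). Only the grey one fits, because it is steel and lies on its side with a level handle. The tall stand is at (233,250) and the short one, with its ring, at (140,243). Next I'll crop in to confirm and measure.

Run:
```python
from h import *
import pickle
a=pickle.load(open("scene.pkl","rb")); b=pickle.load(open("side.pkl","rb"))
A=cv2.resize(a["img"][165:285,200:380],None,fx=4,fy=4,interpolation=cv2.INTER_CUBIC)
B=cv2.resize(b["img"][140:300,150:310],None,fx=3,fy=3,interpolation=cv2.INTER_CUBIC)
cv2.imwrite("pics/cropA.png",A); cv2.imwrite("pics/cropB.png",B)
CA,CB=cloud(a),cloud(b); pickle.dump((CA,CB),open("cl.pkl","wb"))
def at(C,u,v): 
    return np.round(np.nanmedian(C[v-1:v+2,u-1:u+2].reshape(-1,3),0),3)
for u,v in [(342,225),(322,212),(345,208),(365,222),(369,240),(335,243),(227,190),(233,250),(246,214),(258,193),(271,265),(168,262),(209,185),(338,300),(328,262),(205,152),(318,158)]: print((u,v),at(CA,u,v))
# stand & basket: pts by height from both clouds
P=np.vstack([CA.reshape(-1,3),CB.reshape(-1,3)]); P=P[~np.isnan(P).any(1)]
print("bench z",np.median(P[(abs(P[:,0]-.45)<.1)&(abs(P[:,1]-.2)<.2)&(abs(P[:,2])<.01),2]))
```

```text
(342, 225) [0.519 0.308 0.002]
(322, 212) [0.51  0.232 0.064]
(345, 208) [0.472 0.314 0.037]
(365, 222) [0.499 0.384 0.002]
(369, 240) [0.564 0.389 0.003]
(335, 243) [0.603 0.276 0.041]
(227, 190) [ 0.562 -0.053  0.218]
(233, 250) [ 0.662 -0.031  0.043]
(246, 214) [ 0.523 -0.008  0.024]
(258, 193) [ 0.42   0.021 -0.   ]
(271, 265) [0.743 0.086 0.162]
(168, 262) [ 0.763 -0.182  0.16 ]
(209, 185) [ 0.454 -0.138  0.07 ]
(338, 300) [0.772 0.285 0.025]
(328, 262) [0.653 0.259 0.014]
(205, 152) [ 0.31  -0.179  0.064]
(318, 158) [0.245 0.226 0.006]
bench z -0.0006888136201828043
```

View pics/cropA.png

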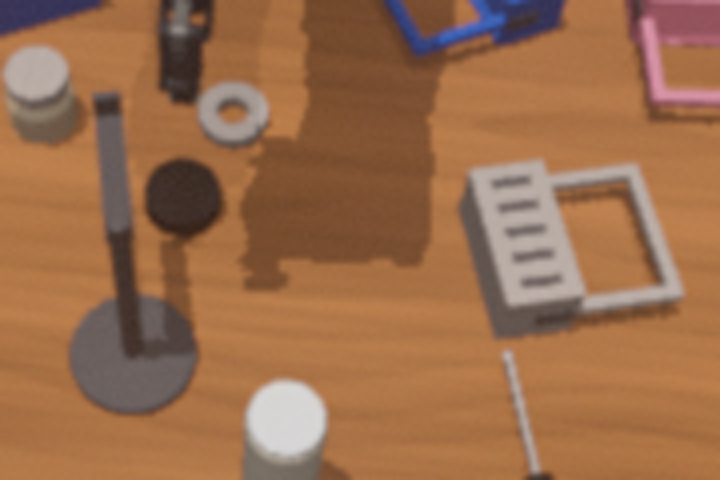

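View pics/cropB.png

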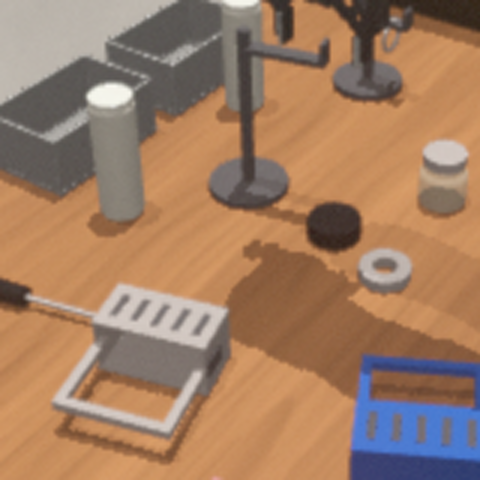

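The crop confirms it: the grey basket lies with its slotted +x side up and its mouth towards world +y, and the screwdriver is close by at the +x end. The tall stand's prong points towards the robot, with the lip near (0.56,-0.05). Next, exact fits.

Run:
```python
from h import *
import pickle
CA,CB=pickle.load(open("cl.pkl","rb"))
def rect(P,n):
    (c,s,a)=cv2.minAreaRect((P[:,:2]*1000).astype(np.float32)); print(n,len(P),np.round(c,1),np.round(s,1),round(a,1),"z",np.round(np.percentile(P[:,2],[5,50,95])*1000,1))
def sel(C,x0,x1,y0,y1,z0,z1):
    P=C.reshape(-1,3); P=P[~np.isnan(P).any(1)]
    return P[(P[:,0]>x0)&(P[:,0]<x1)&(P[:,1]>y0)&(P[:,1]<y1)&(P[:,2]>z0)&(P[:,2]<z1)]
for n,C in (("A",CA),("B",CB)):
    rect(sel(C,.44,.63,.2,.3,.058,.075),n+" top face")
    h=sel(C,.42,.63,.30,.42,.022,.05); rect(h,n+" handle")
    hb=sel(C,.42,.63,.355,.42,.03,.045)
    if len(hb)>5: l=cv2.fitLine((hb[:,:2]*1000).astype(np.float32),cv2.DIST_HUBER,0,.01,.01).ravel(); print(" bar line",l,np.degrees(np.arctan2(l[1],l[0])))
    p=sel(C,.53,.72,-.1,.02,.19,.206); rect(p,n+" prong")
    if len(p)>5: l=cv2.fitLine((p[:,:2]*1000).astype(np.float32),cv2.DIST_HUBER,0,.01,.01).ravel(); print(" prong line",l,np.degrees(np.arctan2(l[1],l[0])))
    rect(sel(C,.5,.6,-.1,.02,.207,.24),n+" lip")
    rect(sel(C,.62,.75,-.1,.02,.210,.24),n+" posttop")
    rect(sel(C,.56,.78,-.1,.06,.006,.016),n+" base")
    rect(sel(C,.6,.85,.2,.35,.006,.04),n+" screwdriver")
    rect(sel(C,.47,.58,-.06,.04,.015,.03),n+" tape")
```

```text
A top face 696 [545.1 260.4] [122.  62.] 15.0 z [60.8 64.1 67.5]
A handle 309 [527.3 329.6] [124.4  89.4] 13.7 z [28.3 36.3 39.8]
 bar line [9.8418701e-01 1.7713262e-01 5.2537341e+02 3.6714389e+02] 10.202787
A prong 217 [611.7 -43.5] [106.1  19.7] 13.0 z [196.7 200.4 203.3]
 prong line [ 9.7409302e-01  2.2614773e-01  6.0587537e+02 -4.4553185e+01] 13.070378
A lip 35 [560.2 -55.1] [ 6.5 19.8] 11.1 z [209.6 218.8 223.8]
A posttop 35 [656.5 -33.4] [14.  13.8] 61.8 z [212.3 218.6 222.1]
A base 655 [666.6 -11.8] [192.7  97.8] 63.1 z [ 8.5 12.1 15.1]
A screwdriver 461 [723.9 301. ] [261.4  77.4] 8.4 z [11.  22.2 28.8]
A tape 273 [516.9 -12.3] [61.8 59.2] 6.2 z [19.5 24.3 27.5]
B top face 577 [544.1 262.6] [122.5  64.2] 14.7 z [59.8 62.6 65. ]
B handle 396 [525.4 331.5] [124.1  92.4] 13.4 z [27.2 35.  38.1]
 bar line [9.7889501e-01 2.0436391e-01 5.1504688e+02 3.6967603e+02] 11.792266
B prong 151 [606.4 -40. ] [105.9  28.5] 15.6 z [191.2 197.3 203.2]
 prong line [ 9.7574604e-01  2.1890558e-01  6.0605511e+02 -3.6186005e+01] 12.644761
B lip 19 [558.  -52.9] [ 6.8 22.1] 12.1 z [208.3 214.6 220.3]
B posttop 16 [652.5 -29. ] [10.4 11. ] 36.6 z [210.3 215.6 218.4]
B base 308 [652.5 -30. ] [96.7 98.5] 49.9 z [ 7.   9.6 12.6]
B screwdriver 271 [708.9 280.4] [216.7  33.1] 8.8 z [ 8.6 18.1 24.9]
B tape 188 [514.   -7.4] [63.4 63. ] 51.0 z [16.9 21.6 24.1]
```

>>> apply_moves(moves=[{"x":-5,"y":31,"z":-5,"wz":7.4,"hand":45},{"x":-5,"y":31,"z":-5,"wz":7.4,"hand":45},{"x":-6,"y":31,"z":-10,"wx":-5.44,"wy":-1.43,"hand":45},{"x":-6,"y":31,"z":-10,"wx":-5.44,"wy":-1.43,"hand":45},{"x":-6,"y":31,"z":-10,"wx":-5.44,"wy":-1.43,"hand":45},{"x":-6,"y":31,"z":-10,"wx":-5.44,"wy":-1.43,"hand":45},{"x":-6,"y":31,"z":-10,"wx":-5.44,"wy":-1.43,"hand":45},{"x":-6,"y":31,"z":-10,"wx":-5.44,"wy":-1.43,"hand":45},{"x":-6,"y":31,"z":-10,"wx":-5.44,"wy":-1.43,"hand":45},{"x":-6,"y":31,"z":-10,"wx":-5.44,"wy":-1.43,"hand":45},{"x":-4,"y":29,"z":-10,"hand":45},{"x":-4,"y":30,"z":-6,"hand":45}])

```text
invalid input
```

>>> apply_moves(moves=[{"x":-5,"y":31,"z":-5,"wx":0,"wy":0,"wz":7.4,"hand":45},{"x":-5,"y":31,"z":-5,"wx":0,"wy":0,"wz":7.4,"hand":45},{"x":-6,"y":31,"z":-10,"wx":-5.44,"wy":-1.43,"wz":0,"hand":45},{"x":-6,"y":31,"z":-10,"wx":-5.44,"wy":-1.43,"wz":0,"hand":45},{"x":-6,"y":31,"z":-10,"wx":-5.44,"wy":-1.43,"wz":0,"hand":45},{"x":-6,"y":31,"z":-10,"wx":-5.44,"wy":-1.43,"wz":0,"hand":45},{"x":-6,"y":31,"z":-10,"wx":-5.44,"wy":-1.43,"wz":0,"hand":45},{"x":-6,"y":31,"z":-10,"wx":-5.44,"wy":-1.43,"wz":0,"hand":45},{"x":-6,"y":31,"z":-10,"wx":-5.44,"wy":-1.43,"wz":0,"hand":45},{"x":-6,"y":31,"z":-10,"wx":-5.44,"wy":-1.43,"wz":0,"hand":45},{"x":-4,"y":29,"z":-10,"wx":0,"wy":0,"wz":0,"hand":45},{"x":-4,"y":30,"z":-6,"wx":0,"wy":0,"wz":0,"hand":45}])

```text
time: 1.3
ee_pos: [0.4579, 0.3705, 0.1478]
tool_rot: [0.303, 0.562, 0.732, -0.235]
force: [1.0, -0.1, 0.2]
width: 0.045
finger_force: 0.0
```

```bash
cat >> h.py <<'E'
def go(tcp,zt=None,yt=None):
    """delta in mm and rotvec deg from the present pose to the target"""
    s=ctrl.state(); p=np.array(s["ee_pos"])*1000; Rc=quat(s["tool_rot"])
    print("tcp",p.round(1),"z",Rc.as_matrix()[:,2].round(3),"y",Rc.as_matrix()[:,1].round(3),"q",np.round(s["q"],2),"t",s["time"],"w",round(s["width"],4))
    print("shift",(np.array(tcp)-p).round(1))
    if zt is not None:
        zt=np.array(zt,float)/np.linalg.norm(zt); yt=np.array(yt,float); yt-=zt*(yt@zt); yt/=np.linalg.norm(yt)
        Rt=R.from_matrix(np.stack([np.cross(yt,zt),yt,zt],1)); print("turn",np.degrees((Rt*Rc.inv()).as_rotvec()).round(2))
E
python3 - <<'E'
from h import *
a=np.radians(14.8); e=np.array([np.cos(a),np.sin(a),0]); m=np.array([-np.sin(a),np.cos(a),0]); z=np.array([0,0,1])
zt=-(m+z)/2**.5; G=np.array([552.3,232.5,34])+95*m-55*e
go(G-6*zt,zt,e)
s=cam("wrist"); cv2.imwrite("pics/w1.png",s["img"]); C=cloud(s).reshape(-1,3)*1000; C=C[~np.isnan(C).any(1)]
q=(C-[552.3,232.5,0])@np.stack([e,m,z],1)   # coords: along basket y, along mouth, height
for n,c in (("near leg",(abs(q[:,1]-95)<20)&(abs(q[:,0]+55)<20)),("far leg",(abs(q[:,1]-95)<20)&(abs(q[:,0]-55)<20)),("bar",(abs(q[:,0])<30)&(abs(q[:,1]-140)<20))):
    r=q[c&(q[:,2]>22)&(q[:,2]<50)]; print(n,len(r)); 
    if len(r): print(np.percentile(r,[3,50,97],axis=0).round(1).tolist())
    if len(r)>10:
        t=r[r[:,2]>np.percentile(r[:,2],60)]; print(" line",cv2.fitLine(r[:,:2].astype(np.float32),2,0,.01,.01).ravel().round(3), t[:,:2].mean(0).round(1))
E
```

```text
tcp [457.9 370.5 147.8] z [ 0.179 -0.686 -0.705] y [ 0.967  0.256 -0.004] q [ 0.95  0.77  0.35  1.71 -0.58  2.43] t 1.3 w 0.045
shift [  15.9  -56.1 -109.6]
turn [ 0.19 -0.17 -0.05]
near leg 480
[[-60.2, 76.7, 36.1], [-55.4, 97.8, 36.9], [-50.7, 114.1, 37.5]]
 line [ 9.0000e-03 -1.0000e+00 -5.5424e+01  9.6712e+01] [-55.5  96.7]
far leg 812
[[49.1, 76.4, 27.7], [51.0, 97.2, 36.4], [59.0, 113.9, 37.5]]
 line [ 4.0000e-03 -1.0000e+00  5.2509e+01  9.6381e+01] [54.3 96.7]
bar 2387
[[-28.1, 134.1, 27.3], [0.1, 142.7, 36.2], [28.2, 144.0, 37.6]]
 line [1.00e+00 3.00e-03 4.00e-02 1.41e+02] [ -0.8 139. ]
```

View pics/w1.png

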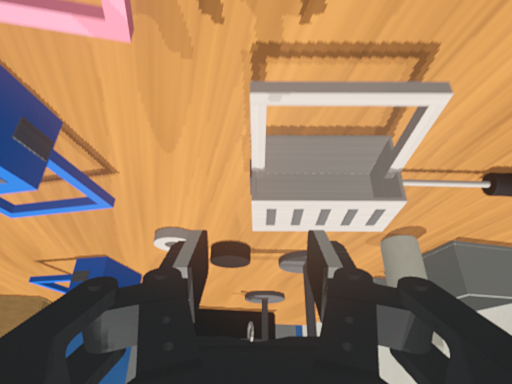

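The wrist view matches the estimate to within 1 mm, with the near leg at (258,140). The screwdriver tip at (405,183) is close to the far wall, so I won't shift the basket that way. Moving in to grip the near leg.

>>> apply_moves(moves=[{"x":0,"y":0,"z":-27,"wx":0,"wy":0,"wz":0,"hand":45},{"x":1,"y":0,"z":-27,"wx":0,"wy":0,"wz":0,"hand":45},{"x":4,"y":-14,"z":-14,"wx":0,"wy":0,"wz":0,"hand":45},{"x":4,"y":-14,"z":-14,"wx":0,"wy":0,"wz":0,"hand":45},{"x":3,"y":-14,"z":-14,"wx":0,"wy":0,"wz":0,"hand":45},{"x":3,"y":-14,"z":-13,"wx":0,"wy":0,"wz":0,"hand":45},{"x":0,"y":0,"z":0,"wx":0,"wy":0,"wz":0,"hand":0},{"x":0,"y":0,"z":0,"wx":0,"wy":0,"wz":0,"hand":0},{"x":0,"y":0,"z":0,"wx":0,"wy":0,"wz":0,"hand":0},{"x":0,"y":0,"z":0,"wx":0,"wy":0,"wz":0,"hand":0},{"x":0,"y":0,"z":0,"wx":0,"wy":0,"wz":0,"hand":0},{"x":0,"y":0,"z":0,"wx":0,"wy":0,"wz":0,"hand":0}])

```text
time: 2.55
ee_pos: [0.474, 0.3137, 0.0418]
tool_rot: [0.303, 0.564, 0.732, -0.233]
force: [-1.1, 3.3, 4.8]
width: 0.0088
finger_force: 60.3
```

>>> apply_moves(moves=[{"x":0,"y":0,"z":4,"wx":0,"wy":0,"wz":0,"hand":0},{"x":1.6,"y":-6.1,"z":14.5,"wx":7.25,"wy":1.92,"wz":0,"hand":0},{"x":2,"y":-7.6,"z":11.6,"wx":7.25,"wy":1.92,"wz":0,"hand":0},{"x":2.4,"y":-9,"z":10.4,"wx":7.25,"wy":1.92,"wz":0,"hand":0},{"x":2.7,"y":-10.2,"z":9.2,"wx":7.25,"wy":1.92,"wz":0,"hand":0},{"x":3,"y":-11.3,"z":7.6,"wx":7.25,"wy":1.92,"wz":0,"hand":0},{"x":3.2,"y":-12.2,"z":6.1,"wx":7.25,"wy":1.92,"wz":0,"hand":0}])

```text
time: 3.25
ee_pos: [0.4889, 0.2565, 0.1061]
tool_rot: [-0.002, 0.61, 0.793, 0.002]
force: [0.0, 0.3, -4.0]
width: 0.0088
finger_force: 59.2
```

Run:
```python
from h import *
s=cam("scene"); cv2.imwrite("pics/s2.png",cv2.resize(s["img"][110:310,210:410],None,fx=3,fy=3))
s=ctrl.state(); print(s["force"],s["ft_torque"],np.round(s["q"],2),s["ee_pos"],quat(s["tool_rot"]).as_matrix()[:,2])
```

```text
[-0.82935221 -4.52046829 -2.20999936] [-0.3974182   0.08911519 -0.11405734] [ 0.47  0.37 -0.22  0.97  0.01  1.79] [0.48978367 0.25318095 0.10701548] [-0.00141521  0.01146747 -0.99993324]
```

View pics/s2.png

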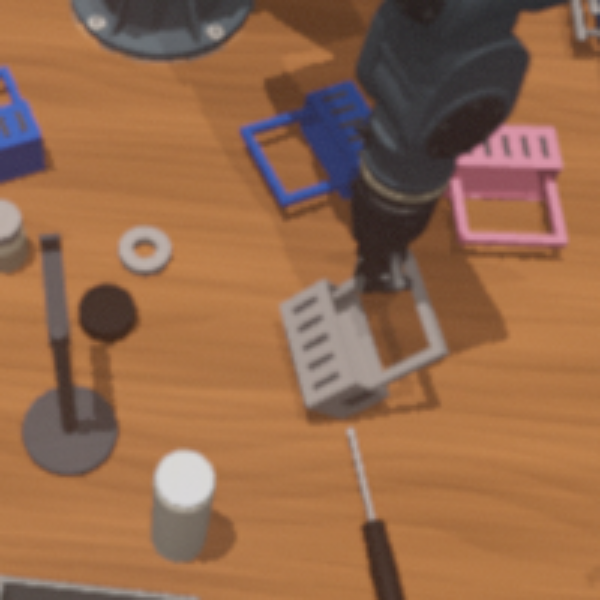

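The crop shows the basket held at about 45° (350,340) and the screwdriver tip (350,432) untouched. Finishing the turn.

>>> apply_moves(moves=[{"x":3.4,"y":-12.9,"z":4.4,"wx":7.25,"wy":1.92,"wz":0,"hand":0},{"x":3.5,"y":-13.3,"z":2.6,"wx":7.25,"wy":1.92,"wz":0,"hand":0},{"x":3.6,"y":-13.4,"z":0.8,"wx":7.25,"wy":1.92,"wz":0,"hand":0},{"x":3.6,"y":-13.5,"z":-1,"wx":7.25,"wy":1.92,"wz":0,"hand":0},{"x":3.5,"y":-13.2,"z":-2.9,"wx":7.25,"wy":1.92,"wz":0,"hand":0},{"x":3.4,"y":-12.8,"z":-4.6,"wx":7.25,"wy":1.92,"wz":0,"hand":0},{"x":0,"y":0,"z":0,"wx":0,"wy":0,"wz":0,"hand":0}])

```text
time: 4.0
ee_pos: [0.5099, 0.1744, 0.1008]
tool_rot: [-0.306, 0.565, 0.73, 0.232]
force: [1.5, -0.2, -2.0]
width: 0.0085
finger_force: 59.4
```

Run:
```python
from h import *
s=cam("side"); cv2.imwrite("pics/d3.png",cv2.resize(s["img"][180:310,130:290],None,fx=4,fy=4))
C=cloud(s).reshape(-1,3)*1000; C=C[~np.isnan(C).any(1)]
a=np.radians(14.8); e=np.array([np.cos(a),np.sin(a),0]); m=np.array([-np.sin(a),np.cos(a),0]); z=np.array([0,0,1])
q=(C-[560.5,201.5,0])@np.stack([e,m,z],1)
r=q[(abs(q[:,0])<50)&(abs(q[:,1]-32)<15)&(q[:,2]>8)&(q[:,2]<60)]
A=np.c_[r[:,2],r[:,0],np.ones(len(r))]; c=np.linalg.lstsq(A,r[:,1],rcond=None)[0]; print("outer wall",len(r),"lean deg, yaw deg, offset",np.degrees(c[:2]),c[2])
r=q[(abs(q[:,0])<45)&(abs(q[:,1])<20)&(q[:,2]>115)&(q[:,2]<175)]; print(len(r), np.percentile(r,[5,50,95],axis=0).round(1) if len(r) else "")
s=ctrl.state(); print(s["force"],s["ft_torque"],np.round(s["q"],2),s["ee_pos"],quat(s["tool_rot"]).as_matrix()[:,2])
```

```text
outer wall 385 lean deg, yaw deg, offset [-0.88880396 -0.16025336] 31.422742612986166
137 [[-40.2  -6.3 134.2]
 [ -0.6   2.1 142.8]
 [ 40.    5.2 145.6]]
[ 0.06399038  0.6496312  -2.56121471] [-1.03081584 -0.12628318  0.00345184] [-0.03  0.54 -0.21  1.1   0.74  1.18] [0.50992534 0.17548392 0.10169412] [-0.18347957  0.68272352 -0.70726504]
```

View pics/d3.png

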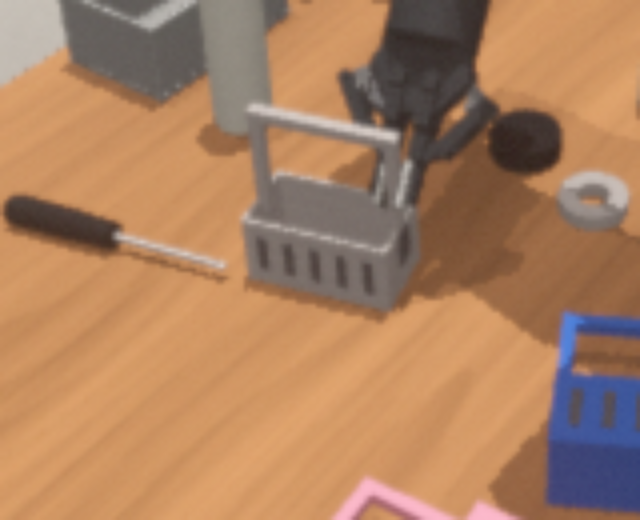

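The basket is upright, with its handle top at about 145 mm, and barely above the bench. I'll lower it a touch, open and back off.

>>> apply_moves(moves=[{"x":0,"y":0,"z":-1.5,"wx":0,"wy":0,"wz":0,"hand":0},{"x":0,"y":0,"z":0,"wx":0,"wy":0,"wz":0,"hand":0},{"x":0,"y":0,"z":0,"wx":0,"wy":0,"wz":0,"hand":20},{"x":0,"y":0,"z":0,"wx":0,"wy":0,"wz":0,"hand":40},{"x":0,"y":0,"z":0,"wx":0,"wy":0,"wz":0,"hand":40},{"x":0,"y":0,"z":0,"wx":0,"wy":0,"wz":0,"hand":40},{"x":3,"y":-12,"z":12,"wx":0,"wy":0,"wz":0,"hand":40},{"x":3,"y":-12,"z":12,"wx":0,"wy":0,"wz":0,"hand":40},{"x":5,"y":-20,"z":20,"wx":0,"wy":0,"wz":0,"hand":40},{"x":5,"y":-20,"z":20,"wx":0,"wy":0,"wz":0,"hand":40},{"x":0,"y":0,"z":35,"wx":0,"wy":0,"wz":0,"hand":40}])

```text
time: 5.15
ee_pos: [0.526, 0.1117, 0.2009]
tool_rot: [-0.304, 0.564, 0.732, 0.232]
force: [0.6, 0.4, 0.4]
width: 0.04
finger_force: 0.0
```

```bash
cat > fit.py <<'E'
from h import *
a=np.radians(14.8); e=np.array([np.cos(a),np.sin(a),0]); m=np.array([-np.sin(a),np.cos(a),0]); z=np.array([0,0,1])
for n in ("side","scene"):
    s=cam(n); C=cloud(s).reshape(-1,3)*1000; C=C[~np.isnan(C).any(1)]
    q=(C-[560.5,201.5,0])@np.stack([e,m,z],1)
    r=q[(abs(q[:,0])<80)&(abs(q[:,1])<45)&(q[:,2]>138)&(q[:,2]<152)]; print(n,"bar",len(r),np.percentile(r,[3,50,97],axis=0).round(1).tolist())
    (c,sz,an)=cv2.minAreaRect(r[:,:2].astype(np.float32)); print(" rect",np.round(c,1),np.round(sz,1),an)
    r=q[(abs(q[:,0])<75)&(abs(q[:,1])<45)&(q[:,2]>54)&(q[:,2]<66)]
    (c,sz,an)=cv2.minAreaRect(r[:,:2].astype(np.float32)); print(" rim rect",np.round(c,1),np.round(sz,1),an, np.percentile(r[:,2],95))
E
python3 fit.py; python3 -c "
from h import *
go([0,0,0])"
```

```text
side bar 136 [[-58.2, -2.7, 138.3], [-3.5, 5.5, 142.6], [54.1, 9.9, 145.4]]
 rect [-0.7  3.5] [121.6  14.3] 0.35630035400390625
 rim rect [-0.3  4. ] [122.4  69.1] 0.5848044753074646 61.83823977821702
scene bar 153 [[-55.6, -4.5, 139.0], [4.4, 0.1, 144.9], [58.8, 5.8, 148.5]]
 rect [0.4 0.8] [ 11.3 120.1] 89.98906707763672
 rim rect [0.8 0.6] [125.   64.7] 0.4349943995475769 63.15226582584118
tcp [527.5 112.9 205.1] z [-0.178  0.683 -0.708] y [0.967 0.256 0.004] q [-0.14  0.49  0.    1.44  0.71  1.04] t 5.25 w 0.0399
shift [-527.5 -112.9 -205.1]
```

>>> apply_moves(moves=[{"x":0,"y":0,"z":10,"wx":-7.3,"wy":-1.92,"wz":0,"hand":40},{"x":0,"y":8,"z":10,"wx":-7.3,"wy":-1.92,"wz":0,"hand":40},{"x":0,"y":15,"z":5,"wx":-7.3,"wy":-1.92,"wz":0,"hand":40},{"x":1,"y":20,"z":0,"wx":-7.3,"wy":-1.92,"wz":0,"hand":40},{"x":1,"y":20,"z":0,"wx":-7.3,"wy":-1.92,"wz":0,"hand":40},{"x":1,"y":20,"z":0,"wx":-7.3,"wy":-1.92,"wz":0,"hand":40},{"x":0,"y":0,"z":0,"wx":0,"wy":0,"wz":8.2,"hand":40},{"x":0,"y":0,"z":0,"wx":0,"wy":0,"wz":8.2,"hand":40},{"x":0,"y":0,"z":0,"wx":0,"wy":0,"wz":8.2,"hand":40},{"x":0,"y":0,"z":0,"wx":0,"wy":0,"wz":8.2,"hand":40},{"x":0,"y":0,"z":0,"wx":0,"wy":0,"wz":8.2,"hand":40},{"x":0,"y":0,"z":0,"wx":0,"wy":0,"wz":8.2,"hand":40}])

```text
time: 6.45
ee_pos: [0.5285, 0.1968, 0.226]
tool_rot: [0.002, 0.222, 0.975, -0.002]
force: [0.5, -0.2, -0.4]
width: 0.0402
finger_force: 0.0
```

>>> apply_moves(moves=[{"x":0,"y":0,"z":0,"wx":0,"wy":0,"wz":8.2,"hand":40},{"x":0,"y":0,"z":0,"wx":0,"wy":0,"wz":8.2,"hand":40},{"x":0,"y":0,"z":0,"wx":0,"wy":0,"wz":8.2,"hand":40},{"x":0,"y":0,"z":0,"wx":0,"wy":0,"wz":8.2,"hand":40},{"x":0,"y":0,"z":0,"wx":0,"wy":0,"wz":8.2,"hand":40},{"x":0,"y":0,"z":0,"wx":0,"wy":0,"wz":0,"hand":40}])

```text
time: 7.05
ee_pos: [0.5286, 0.1966, 0.2261]
tool_rot: [0.002, -0.132, 0.991, -0.001]
force: [-0.1, 0.5, -1.0]
width: 0.0399
finger_force: 0.0
```

Run:
```python
from h import *
a=np.radians(15.1); e=np.array([np.cos(a),np.sin(a),0]); m=np.array([-np.sin(a),np.cos(a),0]); z=np.array([0,0,1])
O=np.array([560,203.4,0]); go(O-30*e+[0,0,146],-z,m)
s=cam("wrist"); C=cloud(s).reshape(-1,3)*1000; C=C[~np.isnan(C).any(1)]
q=(C-O)@np.stack([e,m,z],1)
r=q[(abs(q[:,0])<80)&(abs(q[:,1])<20)&(q[:,2]>141)&(q[:,2]<152)]; print(len(r),np.percentile(r,[3,50,97],axis=0).round(1).tolist(),cv2.minAreaRect(r[:,:2].astype(np.float32)))
```

```text
tcp [528.6 196.6 226.1] z [ 0.005 -0.001 -1.   ] y [-0.261  0.965 -0.003] q [ 0.36  0.31  0.01  1.27 -0.    0.09] t 7.05 w 0.0399
shift [  2.5  -1.1 -80.1]
turn [ 0.07  0.3  -0.04]
2618 [[-58.9, -6.2, 144.0], [-7.8, -1.4, 145.2], [54.4, 3.1, 146.3]] ((-1.4985809326171875, -1.545928955078125), (9.958017349243164, 119.63724517822266), 89.9480209350586)
```

>>> apply_moves(moves=[{"x":1.5,"y":-2.4,"z":-20,"wx":0,"wy":0.3,"wz":0,"hand":40},{"x":0,"y":0,"z":-20,"wx":0,"wy":0,"wz":0,"hand":40},{"x":0,"y":0,"z":-20,"wx":0,"wy":0,"wz":0,"hand":40},{"x":0,"y":0,"z":-20,"wx":0,"wy":0,"wz":0,"hand":40},{"x":0,"y":0,"z":0,"wx":0,"wy":0,"wz":0,"hand":20},{"x":0,"y":0,"z":0,"wx":0,"wy":0,"wz":0,"hand":0},{"x":0,"y":0,"z":0,"wx":0,"wy":0,"wz":0,"hand":0},{"x":0,"y":0,"z":0,"wx":0,"wy":0,"wz":0,"hand":0},{"x":0,"y":0,"z":0,"wx":0,"wy":0,"wz":0,"hand":0},{"x":0,"y":0,"z":0,"wx":0,"wy":0,"wz":0,"hand":0}])

```text
time: 8.1
ee_pos: [0.5304, 0.1941, 0.147]
tool_rot: [0.0, -0.13, 0.991, -0.001]
force: [-1.9, -1.0, 0.6]
width: 0.0087
finger_force: 59.0
```

>>> apply_moves(moves=[{"x":0,"y":0,"z":15,"wx":0,"wy":0,"wz":0,"hand":0},{"x":0,"y":0,"z":25,"wx":0,"wy":0,"wz":0,"hand":0},{"x":0,"y":0,"z":30,"wx":0,"wy":0,"wz":0,"hand":0},{"x":0,"y":0,"z":30,"wx":0,"wy":0,"wz":0,"hand":0},{"x":0,"y":0,"z":5,"wx":0,"wy":0,"wz":0,"hand":0}])

```text
time: 8.6
ee_pos: [0.5317, 0.1946, 0.2549]
tool_rot: [0.003, -0.13, 0.991, 0.0]
force: [0.7, -0.5, -3.0]
width: 0.0089
finger_force: 58.7
```

>>> apply_moves(moves=[{"x":-3,"y":-6,"z":0,"wx":0,"wy":0,"wz":-7.7,"hand":0},{"x":-3,"y":-6,"z":0,"wx":0,"wy":0,"wz":-7.7,"hand":0},{"x":-3,"y":-6,"z":0,"wx":0,"wy":0,"wz":-7.7,"hand":0},{"x":-3,"y":-6,"z":0,"wx":0,"wy":0,"wz":-7.7,"hand":0},{"x":-3,"y":-6,"z":0,"wx":0,"wy":0,"wz":-7.7,"hand":0},{"x":-3,"y":-6,"z":0,"wx":0,"wy":0,"wz":-7.7,"hand":0},{"x":-4,"y":-6,"z":0,"wx":0,"wy":0,"wz":-7.7,"hand":0},{"x":-4,"y":-6,"z":0,"wx":0,"wy":0,"wz":-7.7,"hand":0},{"x":-4,"y":-6,"z":0,"wx":0,"wy":0,"wz":-7.7,"hand":0},{"x":-4,"y":-6,"z":0,"wx":0,"wy":0,"wz":-7.7,"hand":0},{"x":-4,"y":-6,"z":0,"wx":0,"wy":0,"wz":-7.7,"hand":0},{"x":-4,"y":-6,"z":0,"wx":0,"wy":0,"wz":-7.6,"hand":0}])

```text
time: 9.8
ee_pos: [0.4879, 0.1218, 0.2504]
tool_rot: [-0.001, 0.627, 0.779, -0.001]
force: [-0.1, 0.2, -3.2]
width: 0.0088
finger_force: 58.6
```

>>> apply_moves(moves=[{"x":0,"y":-15,"z":0,"wx":0,"wy":0,"wz":0,"hand":0},{"x":0,"y":-25,"z":0,"wx":0,"wy":0,"wz":0,"hand":0},{"x":0,"y":-25,"z":0,"wx":0,"wy":0,"wz":0,"hand":0},{"x":0,"y":-25,"z":0,"wx":0,"wy":0,"wz":0,"hand":0},{"x":0,"y":-25,"z":0,"wx":0,"wy":0,"wz":0,"hand":0},{"x":0,"y":-25,"z":0,"wx":0,"wy":0,"wz":0,"hand":0},{"x":0,"y":-14,"z":0,"wx":0,"wy":0,"wz":0,"hand":0},{"x":0,"y":0,"z":0,"wx":0,"wy":0,"wz":0,"hand":0}])

```text
time: 10.6
ee_pos: [0.4882, -0.0336, 0.251]
tool_rot: [-0.001, 0.625, 0.781, -0.001]
force: [0.4, 0.8, -3.4]
width: 0.0086
finger_force: 58.6
```

```bash
cat > m.py <<'E'
from h import *
import sys
b=np.radians(12.9); sx=np.array([np.cos(b),np.sin(b),0]); sy=np.array([-np.sin(b),np.cos(b),0]); z=np.array([0,0,1])
S=np.array([655,-31.5,0]); s=ctrl.state(); T=np.array(s["ee_pos"])*1000
print("TCP in stand",((T-S)@np.stack([sx,sy,z],1)).round(1))
for n in sys.argv[1:]:
    c=cam(n); cv2.imwrite(f"pics/{n}_{c['img'].sum()%9999}.png",c["img"]); C=cloud(c).reshape(-1,3)*1000; C=C[~np.isnan(C).any(1)]
    q=(C-S)@np.stack([sx,sy,z],1)
    t=(T-S)@np.stack([sx,sy,z],1)
    r=q[(abs(q[:,0]-t[0])<60)&(abs(q[:,1]-t[1]+30)<75)&(abs(q[:,2]-(t[2]-86))<8)]
    if len(r)>30: print(n,"rim",len(r),cv2.minAreaRect(r[:,:2].astype(np.float32)), np.percentile(r[:,2],95))
    r=q[(abs(q[:,0]-t[0])<12)&((q[:,1]-t[1])<-18)&((q[:,1]-t[1])>-100)&(abs(q[:,2]-(t[2]-3))<8)]
    if len(r)>5: print(n,"bar",len(r),np.percentile(r,[3,50,97],axis=0).round(1).tolist(), "tilt",np.degrees(np.polyfit(r[:,1],r[:,2],1)[0]).round(2),"yaw",np.degrees(np.polyfit(r[:,1],r[:,0],1)[0]).round(2))
    r=q[(q[:,0]<-80)&(q[:,0]>-115)&(abs(q[:,1])<20)&(q[:,2]>207)&(q[:,2]<228)]
    if len(r)>5: print(n,"lip",len(r),np.percentile(r,[3,50,97],axis=0).round(1).tolist())
    r=q[(q[:,0]<-10)&(q[:,0]>-90)&(abs(q[:,1])<20)&(q[:,2]>196)&(q[:,2]<206)]
    if len(r)>5: print(n,"prong",len(r),np.percentile(r,[3,50,97],axis=0).round(1).tolist())
E
python3 m.py wrist side scene; ls -t pics | head -3; python3 -c "
from h import *
go([0,0,0],[0,0,-1],[.975,.223,0])"
```

```text
TCP in stand [-163.1   35.2  251. ]
wrist rim 1954 ((-162.84564208984375, 6.7682037353515625), (122.66104888916016, 64.13689422607422), 89.90786743164062) 165.51504971544026
wrist bar 718 [[-167.4, 2.7, 248.0], [-162.9, 9.7, 249.0], [-157.9, 16.5, 249.9]] tilt 1.38 yaw 0.32
wrist lip 63 [[-102.9, -12.1, 207.7], [-101.0, -10.9, 221.5], [-96.6, 7.8, 222.8]]
wrist prong 4046 [[-86.1, -11.6, 197.0], [-51.6, -0.3, 200.0], [-21.0, 7.9, 201.1]]
side rim 135 ((-161.50221252441406, 9.404006958007812), (65.9766616821289, 125.26951599121094), 0.5499370098114014) 168.557849076721
side bar 9 [[-167.2, -52.1, 244.5], [-165.2, -43.6, 246.8], [-160.8, -28.5, 248.0]] tilt 3.77 yaw -5.56
side lip 18 [[-102.5, -8.4, 207.6], [-100.1, 5.3, 216.0], [-96.3, 12.5, 221.4]]
side prong 79 [[-86.3, -10.1, 196.1], [-50.8, 2.2, 197.7], [-15.3, 13.0, 200.4]]
scene rim 182 ((-161.6135711669922, 8.28670883178711), (122.56493377685547, 67.60620880126953), 89.35307312011719) 168.60805011996675
scene bar 119 [[-166.2, -51.5, 241.1], [-158.6, -18.4, 248.1], [-155.2, 14.6, 251.2]] tilt 0.33 yaw 0.57
scene lip 37 [[-103.3, -11.3, 207.5], [-96.5, -2.6, 218.3], [-94.1, 7.7, 223.7]]
scene prong 168 [[-87.1, -11.4, 197.6], [-51.6, -2.0, 200.1], [-17.5, 7.3, 203.3]]
scene_3782.png
side_5017.png
wrist_9195.png
tcp [488.3 -31.5 251.3] z [-0.001  0.    -1.   ] y [ 0.975  0.221 -0.001] q [-0.06  0.18 -0.1   1.29  0.    1.28] t 10.75 w 0.0087
shift [-488.3   31.5 -251.3]
turn [-0.01 -0.08  0.12]
```

>>> apply_moves(moves=[{"x":10,"y":-4,"z":0,"wx":0,"wy":0,"wz":0,"hand":0},{"x":19,"y":0,"z":0,"wx":0,"wy":0,"wz":0,"hand":0},{"x":20,"y":5,"z":0,"wx":0,"wy":0,"wz":0,"hand":0},{"x":20,"y":5,"z":0,"wx":0,"wy":0,"wz":0,"hand":0},{"x":20,"y":5,"z":0,"wx":0,"wy":0,"wz":0,"hand":0},{"x":16.5,"y":4,"z":0,"wx":0,"wy":0,"wz":0,"hand":0},{"x":0,"y":0,"z":0,"wx":0,"wy":0,"wz":0,"hand":0}])

```text
time: 11.45
ee_pos: [0.5963, -0.0157, 0.2506]
tool_rot: [-0.0, 0.624, 0.782, -0.0]
force: [-0.5, 0.6, -3.2]
width: 0.009
finger_force: 58.7
```

```bash
python3 m.py wrist scene; ls -t pics | head -2
```

```text
TCP in stand [-53.7  28.5 250.6]
wrist rim 2150 ((-40.308433532714844, -0.6026535034179688), (91.49327850341797, 123.1109848022461), 0.00766556104645133) 167.47205864799486
wrist bar 722 [[-58.0, -3.8, 247.7], [-53.5, 3.1, 248.6], [-48.5, 9.9, 249.7]] tilt 0.54 yaw -0.98
wrist lip 55 [[-102.2, 5.2, 207.3], [-98.4, 7.4, 209.4], [-96.3, 8.0, 211.8]]
wrist prong 807 [[-89.4, -3.6, 196.6], [-20.1, 4.3, 200.0], [-10.7, 7.9, 201.2]]
scene rim 176 ((-40.493160247802734, -0.3051948547363281), (122.27168273925781, 93.20970153808594), 88.50701904296875) 169.99599433206026
scene bar 135 [[-59.3, -58.8, 240.1], [-51.1, -27.6, 247.5], [-48.3, 8.3, 250.4]] tilt 1.29 yaw -0.88
scene lip 36 [[-99.9, -11.4, 209.0], [-96.5, -2.8, 218.0], [-94.0, 7.7, 224.5]]
scene prong 131 [[-71.4, -11.5, 197.8], [-44.9, -2.2, 200.1], [-16.7, 7.3, 203.1]]
scene_8885.png
wrist_7517.png
```

>>> apply_moves(moves=[{"x":-2.5,"y":-2,"z":-10,"wx":0,"wy":0,"wz":0,"hand":0},{"x":0,"y":0,"z":-12,"wx":0,"wy":0,"wz":0,"hand":0},{"x":0,"y":0,"z":-10,"wx":0,"wy":0,"wz":0,"hand":0},{"x":0,"y":0,"z":-4,"wx":0,"wy":0,"wz":0,"hand":0},{"x":0,"y":0,"z":0,"wx":0,"wy":0,"wz":0,"hand":0}])

```text
time: 12.05
ee_pos: [0.5907, -0.019, 0.2146]
tool_rot: [-0.001, 0.625, 0.781, -0.001]
force: [0.2, 0.4, -2.1]
width: 0.0089
finger_force: 58.7
```

>>> apply_moves(moves=[{"x":0,"y":0,"z":-1.5,"wx":0,"wy":0,"wz":0,"hand":0},{"x":0,"y":0,"z":0,"wx":0,"wy":0,"wz":0,"hand":0}])

```text
time: 12.25
ee_pos: [0.5915, -0.0189, 0.2142]
tool_rot: [-0.0, 0.625, 0.781, -0.0]
force: [0.3, 0.8, -3.4]
width: 0.0086
finger_force: 58.7
```

```bash
python3 m.py wrist scene; ls -t pics | head -2
```

```text
TCP in stand [-59.1  26.4 214.2]
wrist rim 2069 ((-44.98908233642578, 23.011760711669922), (71.75469970703125, 91.87005615234375), 89.96208953857422) 131.1696576481066
wrist bar 720 [[-63.5, -5.9, 211.3], [-58.9, 1.2, 212.3], [-53.9, 7.8, 213.3]] tilt 0.52 yaw -0.42
wrist lip 6 [[-102.6, 6.1, 221.3], [-102.3, 6.7, 222.2], [-102.1, 7.1, 222.8]]
wrist prong 185 [[-66.8, -12.7, 199.2], [-64.4, -8.6, 200.1], [-50.7, -4.5, 201.0]]
scene rim 161 ((-45.54194641113281, -2.711353302001953), (91.34134674072266, 123.93025970458984), 0.9618815779685974) 130.42378876562967
scene bar 127 [[-63.0, -60.6, 203.5], [-56.1, -27.9, 211.4], [-52.2, 6.8, 214.8]] tilt 0.53 yaw 0.94
scene lip 29 [[-100.4, -11.5, 208.5], [-96.2, -5.1, 217.1], [-94.1, 5.0, 224.7]]
scene prong 136 [[-86.6, -11.4, 198.0], [-45.0, -2.2, 200.2], [-17.6, 7.1, 204.1]]
scene_6955.png
wrist_9589.png
```

>>> apply_moves(moves=[{"x":2,"y":0.8,"z":-1.2,"wx":0,"wy":0,"wz":0,"hand":0},{"x":0,"y":0,"z":-1.2,"wx":0,"wy":0,"wz":0,"hand":0},{"x":0,"y":0,"z":0,"wx":0,"wy":0,"wz":0,"hand":0}])

```text
time: 12.65
ee_pos: [0.5938, -0.018, 0.2119]
tool_rot: [0.0, 0.624, 0.781, -0.0]
force: [1.3, -0.2, -0.5]
width: 0.0086
finger_force: 59.0
```

The tool force has gone from -3.4 to -0.5 N, so the bar is resting on the prong. Now I'll open slowly.

>>> apply_moves(moves=[{"x":0,"y":0,"z":-0.3,"wx":0,"wy":0,"wz":0,"hand":0},{"x":0,"y":0,"z":0,"wx":0,"wy":0,"wz":0,"hand":10},{"x":0,"y":0,"z":0,"wx":0,"wy":0,"wz":0,"hand":14},{"x":0,"y":0,"z":0,"wx":0,"wy":0,"wz":0,"hand":22},{"x":0,"y":0,"z":0,"wx":0,"wy":0,"wz":0,"hand":36},{"x":0,"y":0,"z":0,"wx":0,"wy":0,"wz":0,"hand":36},{"x":0,"y":0,"z":0,"wx":0,"wy":0,"wz":0,"hand":36}])

```text
time: 13.35
ee_pos: [0.5933, -0.0181, 0.2112]
tool_rot: [-0.0, 0.625, 0.781, -0.001]
force: [0.3, -0.8, 0.3]
width: 0.0358
finger_force: 0.0
```

>>> apply_moves(moves=[{"x":0,"y":0,"z":5,"wx":0,"wy":0,"wz":0,"hand":36},{"x":0,"y":0,"z":10,"wx":0,"wy":0,"wz":0,"hand":36},{"x":0,"y":0,"z":20,"wx":0,"wy":0,"wz":0,"hand":36},{"x":0,"y":0,"z":30,"wx":0,"wy":0,"wz":0,"hand":36},{"x":0,"y":0,"z":35,"wx":0,"wy":0,"wz":0,"hand":36},{"x":-30,"y":0,"z":20,"wx":0,"wy":0,"wz":0,"hand":36},{"x":-40,"y":0,"z":0,"wx":0,"wy":0,"wz":0,"hand":36},{"x":-40,"y":0,"z":0,"wx":0,"wy":0,"wz":0,"hand":36},{"x":-30,"y":0,"z":0,"wx":0,"wy":0,"wz":0,"hand":36},{"x":0,"y":0,"z":0,"wx":0,"wy":0,"wz":0,"hand":36}])

```text
time: 14.35
ee_pos: [0.4502, -0.0181, 0.3332]
tool_rot: [0.0, 0.625, 0.781, -0.0]
force: [-0.7, -0.2, 0.4]
width: 0.0355
finger_force: 0.0
```

Run:
```python
from h import *
b=np.radians(12.9); M=np.stack([[np.cos(b),np.sin(b),0],[-np.sin(b),np.cos(b),0],[0,0,1]],1); S=np.array([655,-31.5,0])
ims=[]
for n in ("side","scene"):
    c=cam(n); C=cloud(c).reshape(-1,3)*1000; C=C[~np.isnan(C).any(1)]; q=(C-S)@M
    r=q[(abs(q[:,0]+56)<20)&(abs(q[:,1])<75)&(q[:,2]>203)&(q[:,2]<218)]
    if len(r): print(n,"bar",len(r),np.percentile(r,[3,50,97],axis=0).round(1).tolist(),"tilt",np.degrees(np.polyfit(r[:,1],r[:,2],1)[0]).round(2))
    r=q[(abs(q[:,0]+56)<50)&(abs(q[:,1])<75)&(q[:,2]>45)&(q[:,2]<130)]; print(n,"box",len(r),np.percentile(r,[2,50,98],axis=0).round(1).tolist())
    ims.append(c["img"])
A=cv2.resize(ims[0][110:250,180:320],(400,400)); B=cv2.resize(ims[1][140:300,130:290],(400,400))
cv2.imwrite("pics/final.png",np.hstack([A,B])); print(ctrl.state()["force"])
```

```text
side bar 70 [[-61.1, -54.0, 204.2], [-56.7, 7.2, 207.5], [-51.0, 58.6, 209.7]] tilt -0.35
side box 725 [[-88.3, -61.5, 64.1], [-57.2, 14.6, 97.9], [-24.3, 62.7, 125.7]]
scene bar 199 [[-59.9, -58.0, 204.1], [-53.4, -4.0, 209.5], [-49.3, 53.4, 213.1]] tilt -0.04
scene box 919 [[-86.5, -60.0, 65.6], [-62.2, -12.5, 89.6], [-22.3, 54.6, 126.7]]
[0.75266014 0.10779532 0.03406507]
```

View pics/final.png

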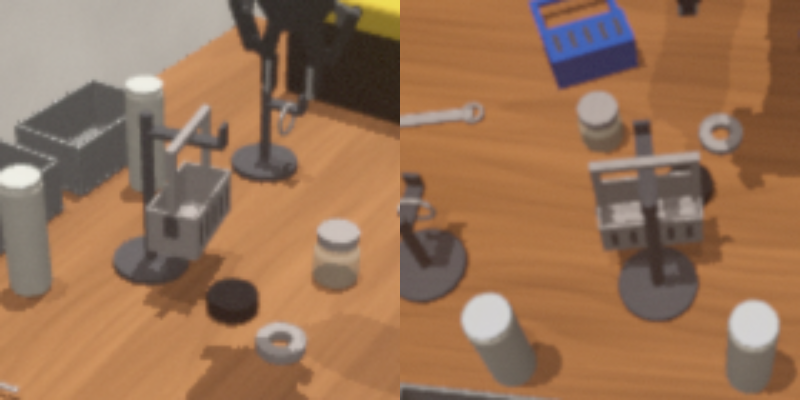

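The basket hangs level on the tall stand's prong, (195,180) in the left view and (650,190) in the right, with the bystanders in place and the gripper clear. I'll let any swing die out, then hand in.

>>> apply_moves(moves=[{"x":0,"y":0,"z":0,"wx":0,"wy":0,"wz":0,"hand":36},{"x":0,"y":0,"z":0,"wx":0,"wy":0,"wz":0,"hand":36},{"x":0,"y":0,"z":0,"wx":0,"wy":0,"wz":0,"hand":36},{"x":0,"y":0,"z":0,"wx":0,"wy":0,"wz":0,"hand":36},{"x":0,"y":0,"z":0,"wx":0,"wy":0,"wz":0,"hand":36},{"x":0,"y":0,"z":0,"wx":0,"wy":0,"wz":0,"hand":36},{"x":0,"y":0,"z":0,"wx":0,"wy":0,"wz":0,"hand":36},{"x":0,"y":0,"z":0,"wx":0,"wy":0,"wz":0,"hand":36},{"x":0,"y":0,"z":0,"wx":0,"wy":0,"wz":0,"hand":36},{"x":0,"y":0,"z":0,"wx":0,"wy":0,"wz":0,"hand":36}])

```text
time: 15.45
ee_pos: [0.4533, -0.0181, 0.3313]
tool_rot: [-0.0, 0.625, 0.781, -0.0]
force: [1.0, 0.5, 0.6]
width: 0.036
finger_force: 0.0
```

```bash
python3 -c "
from cell import ctrl
print(ctrl.hand_in())"
```

```text
the job is handed in; nothing more can be done
None
```

The steel basket was stood upright and released, then taken by its handle and hung on the taller stand's prong, level within about 0.4° and about 65 mm above the bench; the job was handed in at about 15.5 s with the gripper clear, though no verdict came back.

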